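# Seat the tone bars by touch, longest to shortest

### The job

Four dark wooden tone bars stand a little proud on the pins of their pale sounding boxes. With a fingertip, press each bar gently straight down until it is fully home on its felt, one after another in order of length, the longest first and the shortest last. Do not lift, tip or shift the boxes, and leave everything else on the bench where it is.

Things in the scene. Friction and masses are not known exactly. Their poses are not given: they have to be found in the camera images.
- bar_longest (a joint): how far the longest bar is down on its pins, m: 0 to 0.002 at the start (proud), 0.010 fully home. Slides straight down at about 4 N wherever pressed, and stays; a push of 8 to 12 N seats it surely. Measured from its felt pads, which give 1 mm per 4 N (so they sink 1 mm before the bar slides, more once it is home) and spring back when let go. Over 30 N spoils the felt
- top_longest (a point): middle of the top face of the longest bar: a dark wooden bar 200 mm long (its x), 32 mm wide, 14 mm thick, level, with two small dark pin holes 112 mm apart. Top face 78 mm above the table when standing proud (joint 0), 68 mm when home. This point moves with the bar
- box_longest: the pale wooden sounding box that carries the longest bar: 172 mm long (its x, along the bar), 50 mm wide, 46 mm high plus 8 mm felt pads, loose on the table, 0.3 to 0.6 kg; origin at the centre of its underside, z up
- bar_second (a joint): how far the second-longest bar is down on its pins, m: 0 to 0.002 at the start (proud), 0.010 fully home. Slides straight down at about 4 N wherever pressed, and stays; a push of 8 to 12 N seats it surely. Measured from its felt pads, which give 1 mm per 4 N (so they sink 1 mm before the bar slides, more once it is home) and spring back when let go. Over 30 N spoils the felt
- top_second (a point): middle of the top face of the second-longest bar: a dark wooden bar 160 mm long (its x), 32 mm wide, 14 mm thick, level, with two small dark pin holes 90 mm apart. Top face 78 mm above the table when standing proud (joint 0), 68 mm when home. This point moves with the bar
- box_second: the pale wooden sounding box that carries the second-longest bar: 132 mm long (its x, along the bar), 50 mm wide, 46 mm high plus 8 mm felt pads, loose on the table, 0.3 to 0.6 kg; origin at the centre of its underside, z up
- bar_third (a joint): how far the third-longest bar is down on its pins, m: 0 to 0.002 at the start (proud), 0.010 fully home. Slides straight down at about 4 N wherever pressed, and stays; a push of 8 to 12 N seats it surely. Measured from its felt pads, which give 1 mm per 4 N (so they sink 1 mm before the bar slides, more once it is home) and spring back when let go. Over 30 N spoils the felt
- top_third (a point): middle of the top face of the third-longest bar: a dark wooden bar 120 mm long (its x), 32 mm wide, 14 mm thick, level, with two small dark pin holes 67 mm apart. Top face 78 mm above the table when standing proud (joint 0), 68 mm when home. This point moves with the bar
- box_third: the pale wooden sounding box that carries the third-longest bar: 92 mm long (its x, along the bar), 50 mm wide, 46 mm high plus 8 mm felt pads, loose on the table, 0.3 to 0.6 kg; origin at the centre of its underside, z up
- bar_shortest (a joint): how far the shortest bar is down on its pins, m: 0 to 0.002 at the start (proud), 0.010 fully home. Slides straight down at about 4 N wherever pressed, and stays; a push of 8 to 12 N seats it surely. Measured from its felt pads, which give 1 mm per 4 N (so they sink 1 mm before the bar slides, more once it is home) and spring back when let go. Over 30 N spoils the felt
- top_shortest (a point): middle of the top face of the shortest bar: a dark wooden bar 90 mm long (its x), 32 mm wide, 14 mm thick, level, with two small dark pin holes 50 mm apart. Top face 78 mm above the table when standing proud (joint 0), 68 mm when home. This point moves with the bar
- box_shortest: the pale wooden sounding box that carries the shortest bar: 62 mm long (its x, along the bar), 50 mm wide, 46 mm high plus 8 mm felt pads, loose on the table, 0.3 to 0.6 kg; origin at the centre of its underside, z up
- glue: white glue bottle, round, 36 mm across and 110 mm tall, standing between the blocks; origin at the centre of its underside; loose, to be left alone
- wax_jar: amber jar with a steel cap, 38 mm across and 50 mm tall, standing between the blocks; origin at the centre of its underside; loose, to be left alone
- brass_weight: turned brass weight, 38 mm across and 65 mm tall, standing between the blocks; origin at the centre of its underside; loose, to be left alone
- sanding_block: cork sanding block 112 x 62 x 30 mm, lying near the robot; origin at the centre of its underside; loose, to be left alone
- wood_plane: wooden hand plane 240 mm long (its y), 65 wide, 32 high, its iron rising to about 95 mm, beyond the blocks; origin at the centre of its underside; loose, to be left alone
- mallet: wooden mallet lying beyond the blocks, head 52 mm across and 90 mm long, handle 200 mm towards its +y; origin under the head; loose, to be left alone
- spare_box: an empty sounding box without any bar, 130 mm long (its y), 50 wide, 54 high, beyond the blocks; origin at the centre of its underside; loose, to be left alone
Things that resemble listed ones, but are neither listed nor needed, are in the scene too. What is shaped like the box_second but orange or turquoise is not meant.

How it is judged:
On the way, in this order (a step that is already met when the one before it is completed fails the run):
1. the longest bar is pushed fully home (value of joint bar_longest above 0.0085 m), for 0.2 s.
2. the second-longest bar is pushed fully home (value of joint bar_second above 0.0085 m), for 0.2 s.
3. the third-longest bar is pushed fully home (value of joint bar_third above 0.0085 m), for 0.2 s.
4. the shortest bar is pushed fully home (value of joint bar_shortest above 0.0085 m), for 0.2 s.
At the end, for the whole second after the job is handed in: All four bars are at least 8.5 mm down of 10 mm, their boxes upright (within 0.05 rad), at rest and within 25 mm of where they stood, and every bystander within 25 mm of where it stood (value of joint each of bar_longest, bar_second, bar_third, bar_shortest above 0.0085 m and distance of each of box_longest, box_second, box_third, box_shortest, glue, wax_jar, brass_weight, sanding_block, wood_plane, mallet, spare_box from where it was at the start of the episode below 0.025 m and angle between each of box_longest, box_second, box_third, box_shortest's own z axis and vertical below 0.05 rad and linear speed of each of box_longest, box_second, box_third, box_shortest below 0.02 m/s); the robot touches nothing.
It fails at once if a bar is pushed down (over 5 mm) before the next longer one is home ((value of joint bar_second above 0.005 m and value of joint bar_longest below 0.008 m) or (value of joint bar_third above 0.005 m and value of joint bar_second below 0.008 m) or (value of joint bar_shortest above 0.005 m and value of joint bar_third below 0.008 m)).
It fails at once if a bar or its box is pressed harder than 30 N (contact force between any of the fingers, the arm and box_longest above 30 N or contact force between any of the fingers, the arm and box_second above 30 N or contact force between any of the fingers, the arm and box_third above 30 N or contact force between any of the fingers, the arm and box_shortest above 30 N).
It fails at once if a sounding block is lifted (over 8 mm), tipped (over 0.15 rad) or shifted (over 25 mm) (height (world z) of any of box_longest, box_second, box_third, box_shortest above 0.008 m or angle between any of box_longest, box_second, box_third, box_shortest's own z axis and vertical above 0.15 rad or distance of any of box_longest, box_second, box_third, box_shortest from where it was at the start of the episode above 0.025 m).
It fails at once if a bystander is knocked or carried more than 25 mm (distance of any of glue, wax_jar, brass_weight, sanding_block, wood_plane, mallet, spare_box from where it was at the start of the episode above 0.025 m).
It also fails if it takes over 58 s, if anything falls off the work surface, if the arm or the gripper's body presses on something with over 40 N, if the wrist force passes 120 N, or if a joint passes its speed limit or range.

### The arm

A 6-joint arm with a two-finger parallel gripper is mounted at the origin on the work surface. World frame = base frame: x ahead of the robot, y to its left, z up, the work surface at z = 0. Lengths are in m, angles in rad, forces in N, time in s.
With the tool pointing down it reaches from about 0.35 to 0.875 m from the base axis. Payload 4.2 kg.
Tool frame: the origin (TCP) lies between the finger pads; the fingertips stand 8 mm ahead of it and the grasp point (between the pads) lies 11 mm behind it; z points along the fingers, x is the direction in which the jaws open and shut, and the axes are right-handed (so a half turn about z gives the same grasp; the last joint's range is limited). The gripper opens to 87 mm and grips with 3 to 60 N. Pads are 19 mm wide; open, the fingers measure 117 mm over their backs; the gripper's body (75 mm by 190 mm) begins 51 mm behind the grasp point.
Start: joints at [1.413, 0.385, 0.008, 0, -1.194, -0.259], TCP at [0.253, 0.571, 0.231] pointing down, gripper open.
Joint ranges: [-3.14, 3.14], [-1.21, 2.06], [-1.07, 1.41], [-3.16, 2.05], [-2.99, -0.16], [-3.1, 3.1]. Speed limits (rad/s): [2.79, 2.79, 3.14, 3.14, 3.14, 3.14].

### API

Orientations are given as a rotation vector (axis times angle).
In Python, from cell import state, camera, manip, spot_in gives the robot as it stands.
- The arm moves only by the tool servo_tool, never from a script. Its argument "motion" is a list of rows, each an object of numbers: "x", "y", "z": the shift along the tool's x, y, z in mm; "ax", "ay", "az": the turn, a rotation vector about the tool's x, y, z in rad; "grip": the finger opening in mm, from 0 to 87. A call has 1 to 8 rows; each row is the pose to reach, as a shift and turn from the pose measured when the call began, along the tool's axes at that moment; what a row does not reach only later rows make up. A row lasts 1/8 s, in which the tool goes at most 62.5 mm and 10.7 degrees, less where a joint would pass 70% of its speed; a pose out of reach is approached as far as the arm can. A call with a gripper value outside its range is refused whole. The fingers move at their own pace and stop on an object; "grip_force" is the grip in N (left out, the last holds). Time passes only in rows, so rows that repeat a pose let the fingers close. It gives the time, the measured TCP pose, the force and the opening at its end, in the units of the state.
- state(): the state, without advancing time (a new reading comes with each control period).
- camera(name): name is "scene" or "top"; returns a dict with "pixels" (384x512x3 uint8, blue, green, red), "z_map" (384x512 float32, m along the optical axis (not along the pixel's ray), 0 where there is no reading), "fx", "fy", "cx", "cy" (pixels), "k1" (the pictures are not rectified: a ray, as slopes to the right and down, at radius r is drawn at 1 + k1 r^2 times it, then the intrinsics apply), "rvec" (rotation vector, rad) and "tvec" (3), from world to camera coordinates, as OpenCV has them. Camera axes: x right, y down, z forward; pixel columns grow to the right and rows downward; lengths in m; the calibration is good to about 2 mm. A picture is of the moment at which its call begins.
- manip.job_done(): hands the job in, once; it reports no verdict.
Trained networks look in the newest picture that a camera, given by its name, has taken for a name from the list of things; names that differ only in an ending like _2 or _b are one class to them, and where a whole thing is asked for, a point or a joint stands for the part that bears it (a point fixed in the world has none). Each returns a list of dicts, best first, with "confidence" (0 to 1); they miss things now and then, are a little off and sometimes report something else, mostly with a low value. They report only what shows in the picture. A call takes as long as a camera call. They do not tell look-alikes from the thing itself.
- spot_in(camera, label): "position" ([x, y, z] in m, in world coordinates, good to about 4 mm: the middle of the surface that is visible of it).
The state is a dict: "time": time; "joint_positions": joint angles; "dq": joint speeds; "joint_torque": joint torques, N m; "tcp_pos": TCP position; "orientation": TCP orientation; "contact_force": force on the tool from outside, world axes, zero at the start; "torque": the same for the moment, N m; "finger_gap": finger opening in m.
Only numpy, scipy, OpenCV 4.12 (cv2) and the standard library are available. Lean on these libraries where they do the work, as an engineer would, in place of code of your own. Each camera call takes 0.05 s, during which the arm holds its last target.

## Working session

There is one attempt and no reset: what is moved stays moved. The work goes in short steps, Python scripts to look and compute and a tool call to move; the robot and the scene stay as the last step left them, time stands still between calls to the robot, and variables do not carry over. Pictures are saved under pics/ and viewed, and the job is handed in when it is done.

Besides the shell and the picture viewer there is one more tool, called after ">>>" by a JSON object that holds its "method" and its "body", one argument or row to a line. servo_tool: Moves the arm, as the interface text tells. Its arguments: {"type":"object","properties":{"motion":{"type":"array"},"grip_force":{"type":"number"}},"required":["motion"]}

```bash
mkdir -p pics
cat > h.py <<'E'
import numpy as np,cv2
from cell import state,camera,manip,spot_in
def world(c,u,v,z=None):
    # pixel -> world, using depth or plane height z
    K=np.array([[c['fx'],0,c['cx']],[0,c['fy'],c['cy']],[0,0,1.]])
    p=cv2.undistortPoints(np.array([[[u,v]]],float),K,np.array([c['k1'],0,0,0.]))[0,0]
    R=cv2.Rodrigues(np.array(c['rvec'],float))[0];t=np.array(c['tvec'],float).ravel()
    o=-R.T@t; d=R.T@np.array([p[0],p[1],1.])
    if z is None: s=c['z_map'][int(round(v)),int(round(u))]
    else: s=(z-o[2])/d[2]
    return o+s*d
E
python3 - <<'E'
from h import *
s=state();print(s)
for n in('scene','top'):
    c=camera(n);cv2.imwrite(f'pics/{n}0.png',c['pixels']);print(n,cv2.Rodrigues(np.array(c['rvec'],float))[0].round(2).tolist(),np.array(c['tvec']).round(3),c['fx'],c['k1'])
    for l in['bar_longest','bar_second','bar_third','bar_shortest','glue','wax_jar','brass_weight']:
        print(l,[(np.round(d['position'],3).tolist(),round(d['confidence'],2)) for d in spot_in(n,l)])
E
```

```text
{'time': 0.0, 'joint_positions': array([ 1.41258374e+00,  3.85554869e-01,  6.62052427e-03, -5.46289209e-04,
       -1.19397150e+00, -2.58594765e-01]), 'dq': array([-0.00029355,  0.00071783, -0.00110125,  0.00060414, -0.00135337,
       -0.00062443]), 'joint_torque': array([ 2.89435493e-04, -3.90663528e+01,  1.87400991e+01,  4.21966195e+00,
        1.09401683e-02, -1.93837759e-04]), 'tcp_pos': array([0.25276297, 0.57096663, 0.2294515 ]), 'orientation': array([ 1.71251943e+00, -2.63165814e+00,  1.92162917e-03]), 'contact_force': array([ 0.16235537,  0.13466176, -0.86578202]), 'torque': array([-0.01880138, -0.02196084,  0.00510348]), 'finger_gap': 0.08689231135177351}
scene [[-0.39, 0.92, 0.02], [0.52, 0.24, -0.82], [-0.76, -0.32, -0.57]] [ 0.118 -0.2    1.299] 350.26483370146946 -0.06538291931908778
bar_longest [([0.526, -0.1, 0.08], 0.8), ([0.59, 0.094, 0.048], 0.16)]
bar_second [([0.58, 0.087, 0.079], 0.94), ([0.346, 0.064, 0.077], 0.94), ([0.596, 0.424, 0.077], 0.89), ([0.336, 0.269, 0.072], 0.71)]
bar_third [([0.55, -0.293, 0.079], 0.64)]
bar_shortest [([0.497, 0.291, 0.081], 0.92), ([0.536, -0.088, 0.049], 0.24)]
glue [([0.59, 0.005, 0.056], 0.7)]
wax_jar [([0.564, -0.187, 0.028], 0.76)]
brass_weight [([0.478, 0.19, 0.041], 0.71)]
top [[-0.0, -1.0, -0.01], [-0.99, 0.0, -0.13], [0.13, 0.01, -0.99]] [0.057 0.507 1.015] 410.50839843838185 -0.08802639795005067
bar_longest [([0.503, -0.103, 0.074], 0.61)]
bar_second [([0.566, 0.083, 0.078], 0.9), ([0.579, 0.418, 0.074], 0.77), ([0.314, 0.263, 0.079], 0.74), ([0.341, 0.068, 0.076], 0.59), ([0.262, -0.23, 0.032], 0.23)]
bar_third [([0.536, -0.295, 0.078], 0.9)]
bar_shortest [([0.487, 0.285, 0.074], 0.76), ([0.564, 0.083, 0.08], 0.2)]
glue [([0.572, -0.001, 0.074], 0.52), ([0.534, -0.296, 0.076], 0.38)]
wax_jar [([0.553, -0.186, 0.052], 0.54)]
brass_weight [([0.464, 0.184, 0.038], 0.72), ([0.484, 0.289, 0.075], 0.2)]
```

View pics/top0.png

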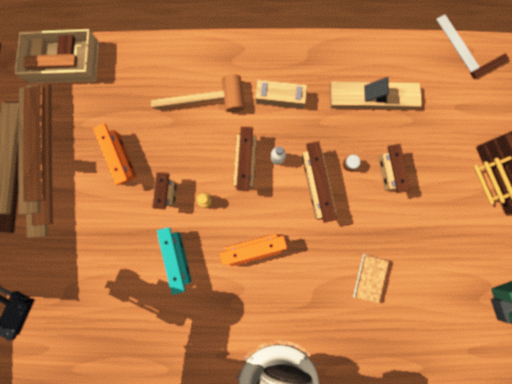

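View pics/scene0.png

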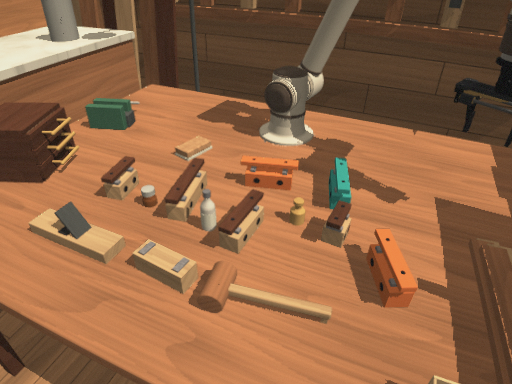

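```bash
cat > meas.py <<'E'
from h import *
import sys
B={'longest':(.515,-.102),'second':(.573,.085),'third':(.543,-.294),'shortest':(.492,.288)}
def meas(c,bars=B,zlo=.062,zhi=.095):
    H,W=c['z_map'].shape
    K=np.array([[c['fx'],0,c['cx']],[0,c['fy'],c['cy']],[0,0,1.]])
    uu,vv=np.meshgrid(np.arange(W),np.arange(H))
    p=cv2.undistortPoints(np.stack([uu,vv],-1).reshape(-1,1,2).astype(float),K,np.array([c['k1'],0,0,0.]))[:,0]
    R=cv2.Rodrigues(np.array(c['rvec'],float))[0];t=np.array(c['tvec'],float).ravel()
    z=c['z_map'].ravel()[:,None]
    P=((np.c_[p,np.ones(len(p))]*z-t)@R).reshape(H,W,3)
    g=c['pixels'].astype(int)
    sat=g.max(-1)
    out={}
    for k,(x,y) in bars.items():
        m=(c['z_map']>0)&(P[...,2]>zlo)&(P[...,2]<zhi)&(np.hypot(P[...,0]-x,P[...,1]-y)<.125)&(sat<150)
        n,l,st,ce=cv2.connectedComponentsWithStats(m.astype(np.uint8))
        if n<2: out[k]=None;continue
        i=1+np.argmax(st[1:,4]);q=P[l==i]
        zt=np.median(q[:,2]);r=cv2.minAreaRect((q[:,:2]*1000).astype(np.float32))
        b=cv2.boxPoints(r);e=b[1]-b[0];f=b[2]-b[1];a=e if np.hypot(*e)>np.hypot(*f) else f
        out[k]=(np.round(r[0],1).tolist(),np.round(sorted(r[1]),1).tolist(),round(float(np.degrees(np.arctan2(a[1],a[0]))%180),1),round(zt*1000,1),np.round(np.percentile(q[:,2]*1000,[5,95]),1).tolist(),len(q),np.round(ce[i]).tolist())
    return out,P
E
python3 - <<'E'
from meas import *
for n in('top','scene'):
    c=camera(n);o,P=meas(c)
    print(n)
    for k,v in o.items():print(k,v)
c=camera('top');im=c['pixels']
cv2.imwrite('pics/crop.png',cv2.resize(im[90:240,130:430],None,fx=2.6,fy=2.6,interpolation=cv2.INTER_CUBIC))
E
```

```text
top
longest ([505.5, -105.2], [33.1, 197.1], 11.3, np.float64(78.2), [75.0, 81.1], 1037, [321.0, 182.0])
second ([562.5, 81.8], [31.0, 157.4], 175.3, np.float64(78.2), [74.9, 81.1], 753, [245.0, 159.0])
third ([537.8, -299.5], [32.0, 118.0], 9.7, np.float64(77.1), [71.7, 80.2], 615, [399.0, 168.0])
shortest ([483.5, 288.4], [32.2, 87.4], 176.4, np.float64(76.4), [72.4, 79.4], 458, [161.0, 191.0])
scene
longest ([508.7, -106.5], [33.4, 199.0], 10.6, np.float64(78.6), [68.8, 80.5], 647, [184.0, 181.0])
second ([567.3, 80.8], [33.3, 159.2], 176.4, np.float64(78.9), [69.1, 80.6], 768, [240.0, 212.0])
third ([541.3, -299.6], [34.7, 122.4], 9.2, np.float64(76.2), [66.3, 78.2], 400, [118.0, 170.0])
shortest ([486.2, 288.4], [33.1, 91.8], 175.1, np.float64(76.9), [67.0, 78.7], 432, [339.0, 214.0])
```

View pics/crop.png

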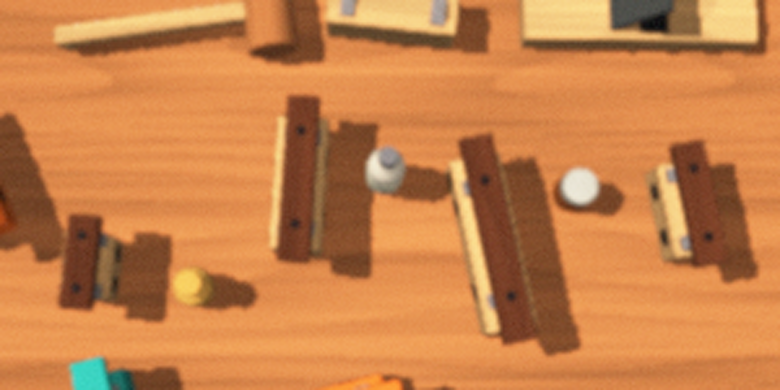

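```bash
cat > plan.py <<'E'
from h import *
import sys
from scipy.spatial.transform import Rotation as Ro
def plan(x,y,z,yaw):
    s=state();R=Ro.from_rotvec(s['orientation']);p=s['tcp_pos']*1000
    d=R.inv().apply(np.array([x,y,z])-p)
    a=np.radians(yaw);T=Ro.from_matrix(np.array([[np.cos(a),np.sin(a),0],[np.sin(a),-np.cos(a),0],[0,0,-1.]]))
    print('t',round(s['time'],2),'tcp',p.round(1),'F',s['contact_force'].round(2),'q',s['joint_positions'].round(2),'gap',round(s['finger_gap']*1000,1))
    print('row xyz',d.round(1),'turn',(R.inv()*T).as_rotvec().round(4))
if __name__=='__main__': plan(*map(float,sys.argv[1:]))
E
python3 plan.py 507 -106 150 -169; python3 plan.py 507 -106 230 -169
```

```text
t 0.95 tcp [253.  571.5 230.6] F [-0.4  -0.27  0.69] q [ 1.41  0.38  0.01  0.   -1.19 -0.26] gap 86.8
row xyz [ 516.7 -506.5   80.5] turn [0.    0.    0.962]
t 0.95 tcp [253.  571.5 230.6] F [-0.4  -0.27  0.69] q [ 1.41  0.38  0.01  0.   -1.19 -0.26] gap 86.8
row xyz [ 5.167e+02 -5.065e+02  5.000e-01] turn [0.    0.    0.962]
```

>>> {"method": "servo_tool", "body": {
  "motion": [
    {"x":43,"y":-42,"z":0,"az":0.08,"grip":0},
    {"x":86,"y":-84,"z":0,"az":0.16,"grip":0},
    {"x":129,"y":-127,"z":0,"az":0.24,"grip":0},
    {"x":172,"y":-169,"z":0,"az":0.32,"grip":0},
    {"x":215,"y":-211,"z":0,"az":0.4,"grip":0},
    {"x":258,"y":-253,"z":0,"az":0.48,"grip":0},
    {"x":301,"y":-295,"z":0,"az":0.56,"grip":0},
    {"x":344,"y":-338,"z":0,"az":0.64,"grip":0}
  ],
  "grip_force": 20
}}

```text
invalid input
```

```bash
python3 plan.py 507 -106 130 -169
```

```text
t 0.95 tcp [253.  571.5 230.6] F [-0.4  -0.27  0.69] q [ 1.41  0.38  0.01  0.   -1.19 -0.26] gap 86.8
row xyz [ 516.7 -506.5  100.5] turn [0.    0.    0.962]
```

>>> {"method": "servo_tool", "body": {
  "motion": [
    {"x":43,"y":-42,"z":0,"ax":0,"ay":0,"az":0.08,"grip":0},
    {"x":86,"y":-84,"z":0,"ax":0,"ay":0,"az":0.16,"grip":0},
    {"x":129,"y":-127,"z":0,"ax":0,"ay":0,"az":0.24,"grip":0},
    {"x":172,"y":-169,"z":0,"ax":0,"ay":0,"az":0.32,"grip":0},
    {"x":215,"y":-211,"z":0,"ax":0,"ay":0,"az":0.4,"grip":0},
    {"x":258,"y":-253,"z":0,"ax":0,"ay":0,"az":0.48,"grip":0},
    {"x":301,"y":-295,"z":0,"ax":0,"ay":0,"az":0.56,"grip":0},
    {"x":344,"y":-338,"z":0,"ax":0,"ay":0,"az":0.64,"grip":0}
  ],
  "grip_force": 20
}}

```text
time: 1.95
tcp_pos: [0.4232, 0.1184, 0.2311]
orientation: [-0.795, 3.038, 0.001]
contact_force: [1.2, 0.0, 1.0]
finger_gap: 0.0154
```

```bash
python3 plan.py 507 -106 130 -169
```

```text
t 1.95 tcp [423.2 118.4 231.1] F [1.25 0.02 0.98] q [ 0.65  0.06 -0.42  0.   -1.09 -0.13] gap 15.4
row xyz [  37.1 -236.7  101.1] turn [3.000e-04 1.600e-03 3.202e-01]
```

>>> {"method": "servo_tool", "body": {
  "motion": [
    {"x":9,"y":-59,"z":10,"ax":0,"ay":0,"az":0.08,"grip":0},
    {"x":18,"y":-118,"z":20,"ax":0,"ay":0,"az":0.16,"grip":0},
    {"x":28,"y":-177,"z":40,"ax":0,"ay":0,"az":0.24,"grip":0},
    {"x":37,"y":-237,"z":70,"ax":0,"ay":0,"az":0.32,"grip":0},
    {"x":37,"y":-237,"z":100,"ax":0,"ay":0,"az":0.32,"grip":0},
    {"x":37,"y":-237,"z":120,"ax":0,"ay":0,"az":0.32,"grip":0},
    {"x":37,"y":-237,"z":125,"ax":0,"ay":0,"az":0.32,"grip":0},
    {"x":37,"y":-237,"z":125,"ax":0,"ay":0,"az":0.32,"grip":0}
  ],
  "grip_force": 20
}}

```text
time: 2.95
tcp_pos: [0.5077, -0.1061, 0.1065]
orientation: [-0.302, 3.125, 0.001]
contact_force: [-1.1, 0.0, -0.9]
finger_gap: 0.0001
```

```bash
python3 plan.py 507 -106 76 -169
python3 - <<'E'
from h import *
for n in('scene','top'):
    im=camera(n)['pixels'];cv2.imwrite(f'pics/{n}1.png',im)
a=cv2.imread('pics/scene1.png');cv2.imwrite('pics/a1.png',cv2.resize(a[60:260,60:310],None,fx=3,fy=3,interpolation=cv2.INTER_CUBIC))
E
```

```text
t 2.95 tcp [ 507.7 -106.1  106.5] F [-1.1   0.01 -0.86] q [ 0.11  0.34 -0.42 -0.   -0.81  0.09] gap 0.1
row xyz [ 0.7  0.2 30.5] turn [0.0002 0.0021 0.0008]
```

View pics/a1.png

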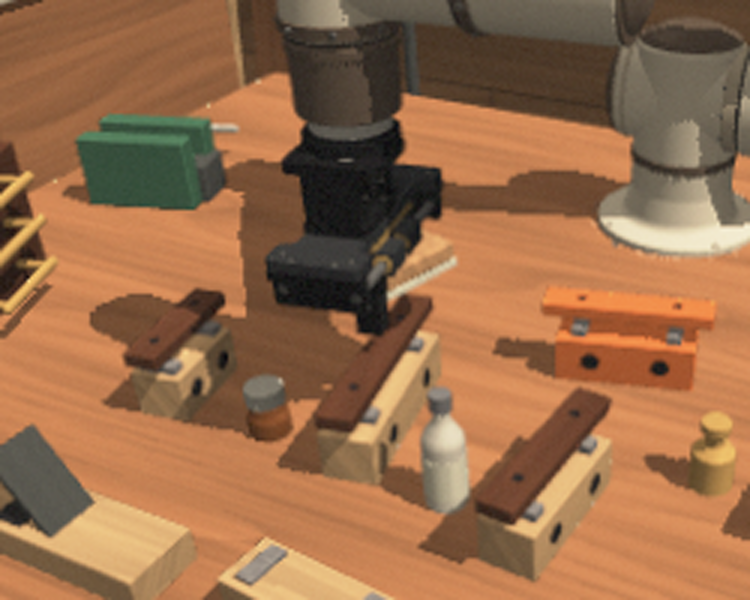

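The closed fingertip (crop pixel ~(375,325)) hovers over the middle of the longest bar, between its pin holes. The bottle stands clear of it. Pressing now in small steps.

>>> {"method": "servo_tool", "body": {
  "motion": [
    {"x":0,"y":0,"z":10,"ax":0,"ay":0,"az":0,"grip":0},
    {"x":0,"y":0,"z":16,"ax":0,"ay":0,"az":0,"grip":0},
    {"x":0,"y":0,"z":18,"ax":0,"ay":0,"az":0,"grip":0},
    {"x":0,"y":0,"z":20,"ax":0,"ay":0,"az":0,"grip":0},
    {"x":0,"y":0,"z":22,"ax":0,"ay":0,"az":0,"grip":0},
    {"x":0,"y":0,"z":24,"ax":0,"ay":0,"az":0,"grip":0},
    {"x":0,"y":0,"z":25,"ax":0,"ay":0,"az":0,"grip":0},
    {"x":0,"y":0,"z":25,"ax":0,"ay":0,"az":0,"grip":0}
  ]
}}

```text
time: 4.05
tcp_pos: [0.5083, -0.1059, 0.0824]
orientation: [-0.302, 3.123, 0.001]
contact_force: [-0.8, 1.3, 2.9]
finger_gap: 0.0004
```

>>> {"method": "servo_tool", "body": {
  "motion": [
    {"x":0,"y":0,"z":1,"ax":0,"ay":0,"az":0,"grip":0},
    {"x":0,"y":0,"z":2,"ax":0,"ay":0,"az":0,"grip":0},
    {"x":0,"y":0,"z":3,"ax":0,"ay":0,"az":0,"grip":0},
    {"x":0,"y":0,"z":4,"ax":0,"ay":0,"az":0,"grip":0},
    {"x":0,"y":0,"z":4,"ax":0,"ay":0,"az":0,"grip":0}
  ]
}}

```text
time: 4.68
tcp_pos: [0.5083, -0.106, 0.0783]
orientation: [-0.302, 3.123, 0.001]
contact_force: [-0.2, -0.4, 2.3]
finger_gap: 0.0005
```

>>> {"method": "servo_tool", "body": {
  "motion": [
    {"x":0,"y":0,"z":1,"ax":0,"ay":0,"az":0,"grip":0},
    {"x":0,"y":0,"z":2,"ax":0,"ay":0,"az":0,"grip":0},
    {"x":0,"y":0,"z":3,"ax":0,"ay":0,"az":0,"grip":0},
    {"x":0,"y":0,"z":3,"ax":0,"ay":0,"az":0,"grip":0}
  ]
}}

```text
time: 5.18
tcp_pos: [0.5084, -0.1059, 0.0753]
orientation: [-0.303, 3.123, 0.0]
contact_force: [-1.5, 1.0, 5.2]
finger_gap: 0.0007
```

>>> {"method": "servo_tool", "body": {
  "motion": [
    {"x":0,"y":0,"z":0.5,"ax":0,"ay":0,"az":0,"grip":0},
    {"x":0,"y":0,"z":1,"ax":0,"ay":0,"az":0,"grip":0},
    {"x":0,"y":0,"z":1,"ax":0,"ay":0,"az":0,"grip":0}
  ]
}}

```text
time: 5.55
tcp_pos: [0.5083, -0.106, 0.0748]
orientation: [-0.303, 3.123, 0.0]
contact_force: [-2.2, 1.4, 7.6]
finger_gap: 0.0003
```

>>> {"method": "servo_tool", "body": {
  "motion": [
    {"x":0,"y":0,"z":0.5,"ax":0,"ay":0,"az":0,"grip":0},
    {"x":0,"y":0,"z":1,"ax":0,"ay":0,"az":0,"grip":0},
    {"x":0,"y":0,"z":1,"ax":0,"ay":0,"az":0,"grip":0},
    {"x":0,"y":0,"z":1,"ax":0,"ay":0,"az":0,"grip":0}
  ]
}}

```text
time: 6.05
tcp_pos: [0.5084, -0.106, 0.0744]
orientation: [-0.303, 3.123, 0.0]
contact_force: [-2.9, 0.7, 7.2]
finger_gap: 0.0003
```

>>> {"method": "servo_tool", "body": {
  "motion": [
    {"x":0,"y":0,"z":0.8,"ax":0,"ay":0,"az":0,"grip":0},
    {"x":0,"y":0,"z":1.5,"ax":0,"ay":0,"az":0,"grip":0},
    {"x":0,"y":0,"z":1.5,"ax":0,"ay":0,"az":0,"grip":0},
    {"x":0,"y":0,"z":1.5,"ax":0,"ay":0,"az":0,"grip":0}
  ]
}}

```text
time: 6.55
tcp_pos: [0.5084, -0.106, 0.0738]
orientation: [-0.304, 3.123, -0.0]
contact_force: [-3.3, 1.5, 9.8]
finger_gap: 0.0001
```

>>> {"method": "servo_tool", "body": {
  "motion": [
    {"x":0,"y":0,"z":-10,"ax":0,"ay":0,"az":0,"grip":0},
    {"x":0,"y":0,"z":-50,"ax":0,"ay":0,"az":0,"grip":0},
    {"x":0,"y":0,"z":-90,"ax":0,"ay":0,"az":0,"grip":0},
    {"x":0,"y":0,"z":-90,"ax":0,"ay":0,"az":0,"grip":0},
    {"x":0,"y":0,"z":-90,"ax":0,"ay":0,"az":0,"grip":0}
  ]
}}

```text
time: 7.18
tcp_pos: [0.5074, -0.1059, 0.1632]
orientation: [-0.303, 3.124, 0.001]
contact_force: [0.2, 0.3, 0.4]
finger_gap: 0.0005
```

```bash
python3 plan.py 565 81 163 -184;python3 - <<'E'
from meas import *
for n in('top','scene'):
    c=camera(n);o,P=meas(c,zlo=.056)
    for k,v in o.items():print(n,k,v)
E
```

```text
t 7.17 tcp [ 507.4 -105.9  163.2] F [0.23 0.28 0.37] q [ 0.11  0.27 -0.35 -0.   -0.95  0.09] gap 0.5
row xyz [-92.5 172.3   0.5] turn [0.0006 0.0033 0.2632]
top longest ([455.2, -102.4], [30.1, 112.6], 25.6, np.float64(68.4), [65.5, 71.4], 208, [322.0, 203.0])
top second ([634.9, 77.5], [13.7, 27.4], 91.0, np.float64(78.5), [75.5, 80.9], 54, [246.0, 129.0])
top third ([537.8, -299.7], [31.8, 118.4], 10.0, np.float64(77.2), [70.2, 80.6], 530, [400.0, 172.0])
top shortest ([483.4, 288.4], [32.4, 87.7], 176.4, np.float64(76.2), [72.0, 79.4], 470, [161.0, 191.0])
scene longest ([509.2, -106.3], [32.9, 198.3], 11.3, np.float64(69.3), [59.3, 71.1], 647, [184.0, 184.0])
scene second ([567.9, 81.2], [33.1, 159.4], 176.0, np.float64(78.9), [69.0, 80.6], 768, [240.0, 212.0])
scene third ([542.1, -299.9], [34.2, 121.8], 10.4, np.float64(76.2), [66.4, 78.1], 402, [118.0, 170.0])
scene shortest ([486.2, 288.9], [32.9, 92.7], 175.5, np.float64(77.1), [67.3, 78.8], 428, [339.0, 214.0])
```

>>> {"method": "servo_tool", "body": {
  "motion": [
    {"x":-25,"y":47,"z":0,"ax":0,"ay":0,"az":0.07,"grip":0},
    {"x":-50,"y":93,"z":0,"ax":0,"ay":0,"az":0.14,"grip":0},
    {"x":-75,"y":140,"z":0,"ax":0,"ay":0,"az":0.21,"grip":0},
    {"x":-92,"y":172,"z":0,"ax":0,"ay":0,"az":0.263,"grip":0},
    {"x":-92,"y":172,"z":30,"ax":0,"ay":0,"az":0.263,"grip":0},
    {"x":-92,"y":172,"z":60,"ax":0,"ay":0,"az":0.263,"grip":0},
    {"x":-92,"y":172,"z":65,"ax":0,"ay":0,"az":0.263,"grip":0},
    {"x":-92,"y":172,"z":65,"ax":0,"ay":0,"az":0.263,"grip":0}
  ]
}}

```text
time: 8.28
tcp_pos: [0.5644, 0.0803, 0.0973]
orientation: [0.109, 3.139, -0.001]
contact_force: [0.7, 0.0, 0.1]
finger_gap: 0.0008
```

```bash
python3 plan.py 565 81 76 -184
python3 - <<'E'
from h import *
a=camera('scene')['pixels'];cv2.imwrite('pics/a2.png',cv2.resize(a[60:260,110:360],None,fx=3,fy=3,interpolation=cv2.INTER_CUBIC))
E
```

```text
t 8.28 tcp [564.4  80.3  97.3] F [0.69 0.02 0.12] q [ 0.43  0.42 -0.3   0.   -0.84 -0.5 ] gap 0.8
row xyz [-0.5  0.7 21.3] turn [-0.0004  0.0007  0.0006]
```

View pics/a2.png

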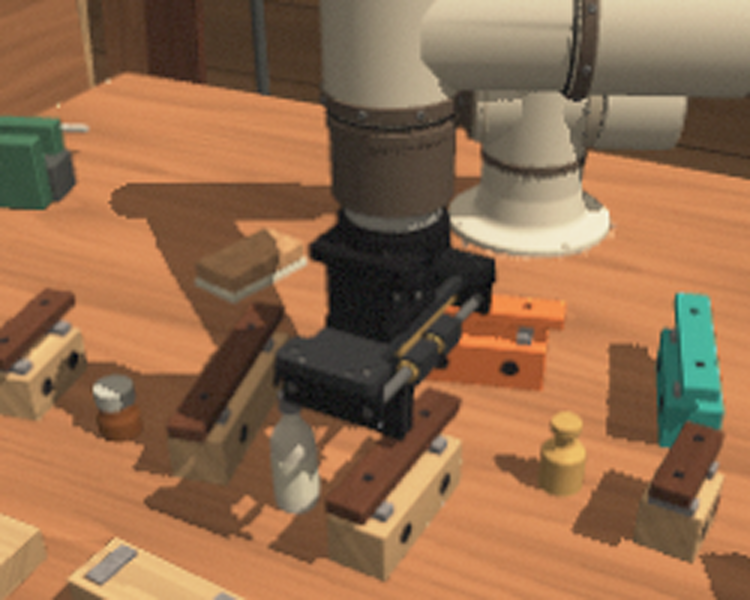

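The longest bar is now visibly down. The fingertip (crop ~(400,425)) is centred over the second bar, with the bottle clear.

>>> {"method": "servo_tool", "body": {
  "motion": [
    {"x":0,"y":0,"z":5,"ax":0,"ay":0,"az":0,"grip":0},
    {"x":0,"y":0,"z":9,"ax":0,"ay":0,"az":0,"grip":0},
    {"x":0,"y":0,"z":11,"ax":0,"ay":0,"az":0,"grip":0},
    {"x":0,"y":0,"z":13,"ax":0,"ay":0,"az":0,"grip":0},
    {"x":0,"y":0,"z":15,"ax":0,"ay":0,"az":0,"grip":0},
    {"x":0,"y":0,"z":17,"ax":0,"ay":0,"az":0,"grip":0},
    {"x":0,"y":0,"z":19,"ax":0,"ay":0,"az":0,"grip":0},
    {"x":0,"y":0,"z":19,"ax":0,"ay":0,"az":0,"grip":0}
  ]
}}

```text
time: 9.32
tcp_pos: [0.565, 0.0805, 0.079]
orientation: [0.109, 3.137, 0.0]
contact_force: [-0.5, -0.5, 2.9]
finger_gap: 0.0006
```

>>> {"method": "servo_tool", "body": {
  "motion": [
    {"x":0,"y":0,"z":1,"ax":0,"ay":0,"az":0,"grip":0},
    {"x":0,"y":0,"z":2,"ax":0,"ay":0,"az":0,"grip":0},
    {"x":0,"y":0,"z":3,"ax":0,"ay":0,"az":0,"grip":0},
    {"x":0,"y":0,"z":3,"ax":0,"ay":0,"az":0,"grip":0}
  ]
}}

```text
time: 9.82
tcp_pos: [0.565, 0.0805, 0.076]
orientation: [0.109, 3.137, 0.0]
contact_force: [-0.2, -0.0, 2.6]
finger_gap: 0.0003
```

>>> {"method": "servo_tool", "body": {
  "motion": [
    {"x":0,"y":0,"z":0.8,"ax":0,"ay":0,"az":0,"grip":0},
    {"x":0,"y":0,"z":1.6,"ax":0,"ay":0,"az":0,"grip":0},
    {"x":0,"y":0,"z":2.4,"ax":0,"ay":0,"az":0,"grip":0},
    {"x":0,"y":0,"z":2.4,"ax":0,"ay":0,"az":0,"grip":0}
  ]
}}

```text
time: 10.32
tcp_pos: [0.5651, 0.0805, 0.0744]
orientation: [0.108, 3.137, 0.0]
contact_force: [-2.5, 0.1, 8.4]
finger_gap: 0.0004
```

>>> {"method": "servo_tool", "body": {
  "motion": [
    {"x":0,"y":0,"z":0.5,"ax":0,"ay":0,"az":0,"grip":0},
    {"x":0,"y":0,"z":1,"ax":0,"ay":0,"az":0,"grip":0},
    {"x":0,"y":0,"z":1,"ax":0,"ay":0,"az":0,"grip":0},
    {"x":0,"y":0,"z":1,"ax":0,"ay":0,"az":0,"grip":0}
  ]
}}

```text
time: 10.82
tcp_pos: [0.5651, 0.0805, 0.0743]
orientation: [0.108, 3.137, -0.0]
contact_force: [-3.1, 0.6, 8.2]
finger_gap: 0.0005
```

>>> {"method": "servo_tool", "body": {
  "motion": [
    {"x":0,"y":0,"z":0.8,"ax":0,"ay":0,"az":0,"grip":0},
    {"x":0,"y":0,"z":1.6,"ax":0,"ay":0,"az":0,"grip":0},
    {"x":0,"y":0,"z":1.6,"ax":0,"ay":0,"az":0,"grip":0},
    {"x":0,"y":0,"z":1.6,"ax":0,"ay":0,"az":0,"grip":0}
  ]
}}

```text
time: 11.32
tcp_pos: [0.5651, 0.0804, 0.0739]
orientation: [0.107, 3.137, -0.0]
contact_force: [-3.2, -0.0, 9.7]
finger_gap: 0.0005
```

>>> {"method": "servo_tool", "body": {
  "motion": [
    {"x":0,"y":0,"z":-10,"ax":0,"ay":0,"az":0,"grip":0},
    {"x":0,"y":0,"z":-50,"ax":0,"ay":0,"az":0,"grip":0},
    {"x":0,"y":0,"z":-90,"ax":0,"ay":0,"az":0,"grip":0},
    {"x":0,"y":0,"z":-90,"ax":0,"ay":0,"az":0,"grip":0},
    {"x":0,"y":0,"z":-90,"ax":0,"ay":0,"az":0,"grip":0}
  ]
}}

```text
time: 11.95
tcp_pos: [0.5642, 0.0805, 0.1632]
orientation: [0.108, 3.138, -0.0]
contact_force: [-0.5, -0.7, 0.3]
finger_gap: 0.0006
```

```bash
python3 plan.py 540 -299.5 163 -170;python3 - <<'E'
from meas import *
for n in('top','scene'):
    c=camera(n);o,P=meas(c,zlo=.056)
    for k,v in o.items():print(n,k,v)
E
```

```text
t 11.95 tcp [564.2  80.5 163.2] F [-0.54 -0.72  0.31] q [ 0.43  0.35 -0.23  0.   -0.99 -0.5 ] gap 0.6
row xyz [-1.900e+00 -3.807e+02  2.000e-01] turn [-0.0003  0.0019 -0.2431]
top longest ([505.3, -104.8], [34.7, 199.7], 10.7, np.float64(68.6), [64.8, 71.7], 1096, [320.0, 182.0])
top second ([544.3, 84.6], [27.0, 30.6], 177.3, np.float64(68.7), [65.4, 71.5], 139, [244.0, 166.0])
top third ([537.7, -298.5], [33.7, 118.5], 10.3, np.float64(77.1), [69.3, 80.0], 636, [398.0, 168.0])
top shortest None
scene longest ([508.3, -106.7], [34.0, 200.3], 11.0, np.float64(69.4), [59.3, 71.2], 652, [184.0, 184.0])
scene second ([567.0, 81.2], [34.1, 158.7], 177.1, np.float64(69.1), [59.3, 70.9], 753, [240.0, 215.0])
scene third ([541.0, -298.9], [33.6, 122.3], 8.5, np.float64(76.0), [66.1, 78.0], 397, [118.0, 170.0])
scene shortest ([486.4, 288.9], [32.4, 91.6], 175.2, np.float64(76.9), [67.0, 78.4], 428, [339.0, 214.0])
```

Second bar is home (69.1 mm in the scene depth, 9.7 N). On to the third.

>>> {"method": "servo_tool", "body": {
  "motion": [
    {"x":0,"y":-48,"z":0,"ax":0,"ay":0,"az":-0.03,"grip":0},
    {"x":0,"y":-96,"z":0,"ax":0,"ay":0,"az":-0.06,"grip":0},
    {"x":-1,"y":-144,"z":0,"ax":0,"ay":0,"az":-0.09,"grip":0},
    {"x":-1,"y":-192,"z":0,"ax":0,"ay":0,"az":-0.12,"grip":0},
    {"x":-1,"y":-240,"z":0,"ax":0,"ay":0,"az":-0.15,"grip":0},
    {"x":-2,"y":-288,"z":0,"ax":0,"ay":0,"az":-0.18,"grip":0},
    {"x":-2,"y":-336,"z":0,"ax":0,"ay":0,"az":-0.21,"grip":0},
    {"x":-2,"y":-381,"z":0,"ax":0,"ay":0,"az":-0.243,"grip":0}
  ]
}}

```text
time: 13.05
tcp_pos: [0.5391, -0.3014, 0.1612]
orientation: [0.275, -3.127, 0.0]
contact_force: [0.4, 0.8, -0.3]
finger_gap: 0.0001
```

```bash
python3 plan.py 540 -299.5 98 -170
```

```text
t 13.05 tcp [ 539.1 -301.4  161.2] F [ 0.42  0.82 -0.29] q [-0.25  0.43 -0.11  0.   -1.04  0.42] gap 0.1
row xyz [-1.4  1.7 63.2] turn [ 0.0001 -0.0023  0.0009]
```

>>> {"method": "servo_tool", "body": {
  "motion": [
    {"x":-1,"y":2,"z":30,"ax":0,"ay":0,"az":0,"grip":0},
    {"x":-1,"y":2,"z":55,"ax":0,"ay":0,"az":0,"grip":0},
    {"x":-1,"y":2,"z":63,"ax":0,"ay":0,"az":0,"grip":0},
    {"x":-1,"y":2,"z":63,"ax":0,"ay":0,"az":0,"grip":0},
    {"x":-1,"y":2,"z":63,"ax":0,"ay":0,"az":0,"grip":0}
  ]
}}

```text
time: 13.68
tcp_pos: [0.5403, -0.2994, 0.0992]
orientation: [0.276, -3.129, 0.002]
contact_force: [0.2, -0.1, 0.6]
finger_gap: 0.0001
```

```bash
python3 plan.py 540 -299.5 76 -170
python3 - <<'E'
from h import *
a=camera('scene')['pixels'];cv2.imwrite('pics/a3.png',cv2.resize(a[60:260,30:280],None,fx=3,fy=3,interpolation=cv2.INTER_CUBIC))
E
```

```text
t 13.68 tcp [ 540.3 -299.4   99.2] F [ 0.2  -0.1   0.62] q [-0.24  0.49 -0.18  0.   -0.9   0.42] gap 0.1
row xyz [ 0.3 -0.  23.2] turn [-0.001  -0.0008  0.0015]
```

View pics/a3.png

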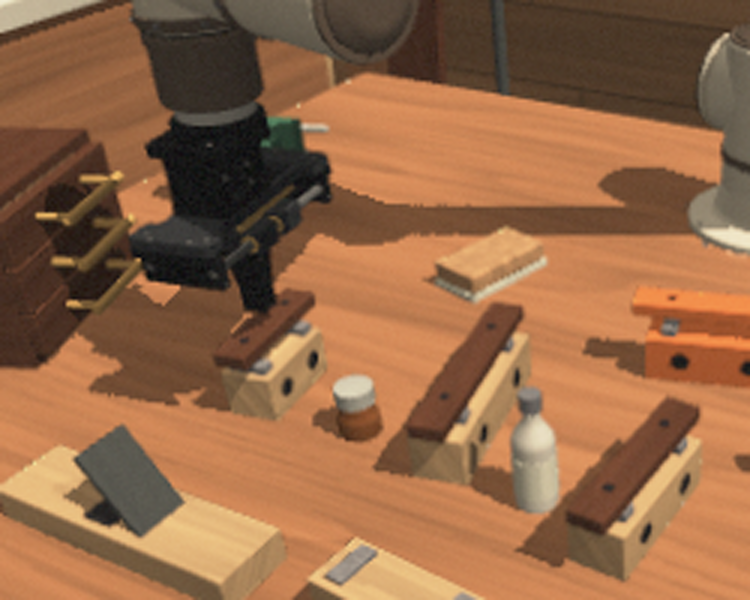

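Fingertip (crop ~(258,305)) is over the middle of the third bar; jar and bottle are clear.

>>> {"method": "servo_tool", "body": {
  "motion": [
    {"x":0,"y":0,"z":6,"ax":0,"ay":0,"az":0,"grip":0},
    {"x":0,"y":0,"z":11,"ax":0,"ay":0,"az":0,"grip":0},
    {"x":0,"y":0,"z":13,"ax":0,"ay":0,"az":0,"grip":0},
    {"x":0,"y":0,"z":15,"ax":0,"ay":0,"az":0,"grip":0},
    {"x":0,"y":0,"z":17,"ax":0,"ay":0,"az":0,"grip":0},
    {"x":0,"y":0,"z":19,"ax":0,"ay":0,"az":0,"grip":0},
    {"x":0,"y":0,"z":21,"ax":0,"ay":0,"az":0,"grip":0},
    {"x":0,"y":0,"z":21,"ax":0,"ay":0,"az":0,"grip":0}
  ]
}}

```text
time: 14.72
tcp_pos: [0.5403, -0.2994, 0.0783]
orientation: [0.276, -3.129, 0.002]
contact_force: [-1.5, 0.5, 2.3]
finger_gap: 0.0005
```

>>> {"method": "servo_tool", "body": {
  "motion": [
    {"x":0,"y":0,"z":1,"ax":0,"ay":0,"az":0,"grip":0},
    {"x":0,"y":0,"z":2,"ax":0,"ay":0,"az":0,"grip":0},
    {"x":0,"y":0,"z":2.5,"ax":0,"ay":0,"az":0,"grip":0},
    {"x":0,"y":0,"z":2.5,"ax":0,"ay":0,"az":0,"grip":0}
  ]
}}

```text
time: 15.22
tcp_pos: [0.5403, -0.2994, 0.0757]
orientation: [0.276, -3.129, 0.002]
contact_force: [-1.0, 0.9, 2.9]
finger_gap: 0.0005
```

>>> {"method": "servo_tool", "body": {
  "motion": [
    {"x":0,"y":0,"z":0.8,"ax":0,"ay":0,"az":0,"grip":0},
    {"x":0,"y":0,"z":1.6,"ax":0,"ay":0,"az":0,"grip":0},
    {"x":0,"y":0,"z":2.4,"ax":0,"ay":0,"az":0,"grip":0},
    {"x":0,"y":0,"z":2.4,"ax":0,"ay":0,"az":0,"grip":0}
  ]
}}

```text
time: 15.72
tcp_pos: [0.5403, -0.2994, 0.0743]
orientation: [0.277, -3.129, 0.002]
contact_force: [-2.4, 2.1, 7.8]
finger_gap: 0.0005
```

>>> {"method": "servo_tool", "body": {
  "motion": [
    {"x":0,"y":0,"z":0.8,"ax":0,"ay":0,"az":0,"grip":0},
    {"x":0,"y":0,"z":1.4,"ax":0,"ay":0,"az":0,"grip":0},
    {"x":0,"y":0,"z":1.4,"ax":0,"ay":0,"az":0,"grip":0},
    {"x":0,"y":0,"z":1.4,"ax":0,"ay":0,"az":0,"grip":0}
  ]
}}

```text
time: 16.23
tcp_pos: [0.5403, -0.2994, 0.0742]
orientation: [0.277, -3.129, 0.003]
contact_force: [-3.1, 1.6, 9.6]
finger_gap: 0.0008
```

>>> {"method": "servo_tool", "body": {
  "motion": [
    {"x":0,"y":0,"z":0.8,"ax":0,"ay":0,"az":0,"grip":0},
    {"x":0,"y":0,"z":1.6,"ax":0,"ay":0,"az":0,"grip":0},
    {"x":0,"y":0,"z":1.6,"ax":0,"ay":0,"az":0,"grip":0}
  ]
}}

```text
time: 16.6
tcp_pos: [0.5403, -0.2994, 0.0739]
orientation: [0.278, -3.129, 0.003]
contact_force: [-3.3, 3.0, 10.8]
finger_gap: 0.0
```

>>> {"method": "servo_tool", "body": {
  "motion": [
    {"x":0,"y":0,"z":-10,"ax":0,"ay":0,"az":0,"grip":0},
    {"x":0,"y":0,"z":-50,"ax":0,"ay":0,"az":0,"grip":0},
    {"x":0,"y":0,"z":-90,"ax":0,"ay":0,"az":0,"grip":0},
    {"x":0,"y":0,"z":-90,"ax":0,"ay":0,"az":0,"grip":0},
    {"x":0,"y":0,"z":-90,"ax":0,"ay":0,"az":0,"grip":0}
  ]
}}

```text
time: 17.23
tcp_pos: [0.54, -0.299, 0.1633]
orientation: [0.277, -3.129, 0.002]
contact_force: [0.3, -0.8, -0.6]
finger_gap: 0.0003
```

```bash
python3 plan.py 485 288.5 163 -184;python3 - <<'E'
from meas import *
for n in('top','scene'):
    c=camera(n);o,P=meas(c,zlo=.056)
    for k,v in o.items():print(n,k,v)
E
```

```text
t 17.23 tcp [ 540.  -299.   163.3] F [ 0.32 -0.78 -0.59] q [-0.24  0.42 -0.11  0.   -1.04  0.42] gap 0.3
row xyz [-4.92e+01  5.88e+02 -5.00e-01] turn [-0.0014 -0.0005  0.2466]
top longest ([504.5, -105.1], [33.0, 198.2], 11.3, np.float64(68.8), [65.7, 71.8], 1033, [321.0, 182.0])
top second ([562.8, 81.7], [32.5, 158.1], 175.3, np.float64(68.5), [65.3, 71.5], 761, [245.0, 159.0])
top third None
top shortest ([483.4, 288.4], [32.3, 87.9], 176.3, np.float64(76.6), [71.7, 79.4], 479, [161.0, 191.0])
scene longest ([508.2, -106.2], [32.9, 200.9], 11.5, np.float64(69.3), [59.2, 71.2], 652, [184.0, 184.0])
scene second ([566.6, 81.9], [34.6, 160.5], 175.2, np.float64(69.1), [59.8, 70.9], 760, [240.0, 215.0])
scene third ([541.6, -299.3], [33.9, 123.3], 8.5, np.float64(67.6), [58.7, 69.5], 383, [118.0, 172.0])
scene shortest ([485.7, 288.8], [32.7, 93.2], 174.6, np.float64(76.9), [67.2, 78.6], 432, [339.0, 214.0])
```

>>> {"method": "servo_tool", "body": {
  "motion": [
    {"x":-4,"y":55,"z":0,"ax":0,"ay":0,"az":0.02,"grip":0},
    {"x":-9,"y":110,"z":0,"ax":0,"ay":0,"az":0.045,"grip":0},
    {"x":-13,"y":165,"z":0,"ax":0,"ay":0,"az":0.07,"grip":0},
    {"x":-18,"y":220,"z":0,"ax":0,"ay":0,"az":0.09,"grip":0},
    {"x":-23,"y":275,"z":0,"ax":0,"ay":0,"az":0.115,"grip":0},
    {"x":-27,"y":330,"z":0,"ax":0,"ay":0,"az":0.14,"grip":0},
    {"x":-32,"y":385,"z":0,"ax":0,"ay":0,"az":0.16,"grip":0},
    {"x":-37,"y":440,"z":0,"ax":0,"ay":0,"az":0.18,"grip":0}
  ]
}}

```text
time: 18.32
tcp_pos: [0.4977, 0.1422, 0.161]
orientation: [-0.006, -3.138, 0.003]
contact_force: [0.4, -0.4, -0.5]
finger_gap: 0.0004
```

```bash
python3 plan.py 485 288.5 98 -184.5
```

```text
t 18.32 tcp [497.7 142.2 161. ] F [ 0.37 -0.43 -0.52] q [ 0.59  0.27 -0.35 -0.   -0.95 -0.6 ] gap 0.4
row xyz [ 13.  146.4  62.7] turn [-0.0023 -0.0039  0.075 ]
```

>>> {"method": "servo_tool", "body": {
  "motion": [
    {"x":4,"y":49,"z":0,"ax":0,"ay":0,"az":0.025,"grip":0},
    {"x":9,"y":98,"z":0,"ax":0,"ay":0,"az":0.05,"grip":0},
    {"x":13,"y":146,"z":0,"ax":0,"ay":0,"az":0.075,"grip":0},
    {"x":13,"y":146,"z":20,"ax":0,"ay":0,"az":0.075,"grip":0},
    {"x":13,"y":146,"z":45,"ax":0,"ay":0,"az":0.075,"grip":0},
    {"x":13,"y":146,"z":60,"ax":0,"ay":0,"az":0.075,"grip":0},
    {"x":13,"y":146,"z":63,"ax":0,"ay":0,"az":0.075,"grip":0},
    {"x":13,"y":146,"z":63,"ax":0,"ay":0,"az":0.075,"grip":0}
  ]
}}

```text
time: 19.32
tcp_pos: [0.4854, 0.2881, 0.098]
orientation: [-0.123, -3.136, 0.003]
contact_force: [-0.0, 0.5, 0.7]
finger_gap: 0.0007
```

```bash
python3 plan.py 485 288.5 76 -184.5
python3 - <<'E'
from h import *
a=camera('scene')['pixels'];cv2.imwrite('pics/a4.png',cv2.resize(a[60:260,200:450],None,fx=3,fy=3,interpolation=cv2.INTER_CUBIC))
E
```

```text
t 19.32 tcp [485.4 288.1  98. ] F [-0.03  0.49  0.73] q [ 0.82  0.42 -0.31 -0.   -0.85 -0.9 ] gap 0.7
row xyz [ 0.4  0.4 22. ] turn [-0.0024 -0.0033 -0.0001]
```

View pics/a4.png

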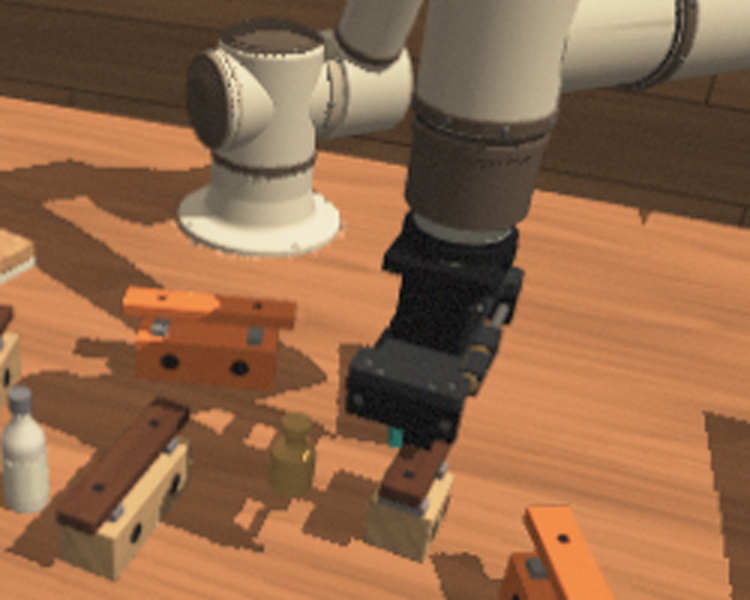

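Fingertip (crop ~(425,440)) is over the shortest bar. The gripper body hangs above the turquoise look-alike, with about 60 mm clearance even when pressed.

>>> {"method": "servo_tool", "body": {
  "motion": [
    {"x":0,"y":0,"z":6,"ax":0,"ay":0,"az":0,"grip":0},
    {"x":0,"y":0,"z":10,"ax":0,"ay":0,"az":0,"grip":0},
    {"x":0,"y":0,"z":12,"ax":0,"ay":0,"az":0,"grip":0},
    {"x":0,"y":0,"z":14,"ax":0,"ay":0,"az":0,"grip":0},
    {"x":0,"y":0,"z":16,"ax":0,"ay":0,"az":0,"grip":0},
    {"x":0,"y":0,"z":18,"ax":0,"ay":0,"az":0,"grip":0},
    {"x":0,"y":0,"z":20,"ax":0,"ay":0,"az":0,"grip":0},
    {"x":0,"y":0,"z":20,"ax":0,"ay":0,"az":0,"grip":0}
  ]
}}

```text
time: 20.38
tcp_pos: [0.4856, 0.2883, 0.0784]
orientation: [-0.123, -3.136, 0.002]
contact_force: [-0.7, -0.1, 3.1]
finger_gap: 0.0006
```

>>> {"method": "servo_tool", "body": {
  "motion": [
    {"x":0,"y":0,"z":1,"ax":0,"ay":0,"az":0,"grip":0},
    {"x":0,"y":0,"z":2,"ax":0,"ay":0,"az":0,"grip":0},
    {"x":0,"y":0,"z":2.5,"ax":0,"ay":0,"az":0,"grip":0},
    {"x":0,"y":0,"z":2.5,"ax":0,"ay":0,"az":0,"grip":0}
  ]
}}

```text
time: 20.88
tcp_pos: [0.4856, 0.2883, 0.0759]
orientation: [-0.123, -3.137, 0.002]
contact_force: [-1.1, -1.0, 3.3]
finger_gap: 0.0002
```

>>> {"method": "servo_tool", "body": {
  "motion": [
    {"x":0,"y":0,"z":0.8,"ax":0,"ay":0,"az":0,"grip":0},
    {"x":0,"y":0,"z":1.6,"ax":0,"ay":0,"az":0,"grip":0},
    {"x":0,"y":0,"z":2.4,"ax":0,"ay":0,"az":0,"grip":0},
    {"x":0,"y":0,"z":2.4,"ax":0,"ay":0,"az":0,"grip":0}
  ]
}}

```text
time: 21.38
tcp_pos: [0.4856, 0.2884, 0.0743]
orientation: [-0.123, -3.137, 0.002]
contact_force: [-3.0, -0.6, 8.6]
finger_gap: 0.0005
```

>>> {"method": "servo_tool", "body": {
  "motion": [
    {"x":0,"y":0,"z":0.8,"ax":0,"ay":0,"az":0,"grip":0},
    {"x":0,"y":0,"z":1.5,"ax":0,"ay":0,"az":0,"grip":0},
    {"x":0,"y":0,"z":1.5,"ax":0,"ay":0,"az":0,"grip":0},
    {"x":0,"y":0,"z":1.5,"ax":0,"ay":0,"az":0,"grip":0}
  ]
}}

```text
time: 21.88
tcp_pos: [0.4857, 0.2884, 0.0739]
orientation: [-0.122, -3.137, 0.002]
contact_force: [-2.8, -1.5, 10.0]
finger_gap: 0.0004
```

>>> {"method": "servo_tool", "body": {
  "motion": [
    {"x":0,"y":0,"z":0.8,"ax":0,"ay":0,"az":0,"grip":0},
    {"x":0,"y":0,"z":1.6,"ax":0,"ay":0,"az":0,"grip":0},
    {"x":0,"y":0,"z":1.6,"ax":0,"ay":0,"az":0,"grip":0}
  ]
}}

```text
time: 22.25
tcp_pos: [0.4856, 0.2884, 0.0736]
orientation: [-0.121, -3.138, 0.003]
contact_force: [-3.8, -0.6, 11.1]
finger_gap: 0.0005
```

>>> {"method": "servo_tool", "body": {
  "motion": [
    {"x":0,"y":0,"z":-10,"ax":0,"ay":0,"az":0,"grip":0},
    {"x":0,"y":0,"z":-50,"ax":0,"ay":0,"az":0,"grip":0},
    {"x":0,"y":0,"z":-110,"ax":0,"ay":0,"az":0,"grip":0},
    {"x":0,"y":40,"z":-130,"ax":0,"ay":0,"az":0,"grip":0},
    {"x":0,"y":100,"z":-130,"ax":0,"ay":0,"az":0,"grip":0},
    {"x":0,"y":150,"z":-130,"ax":0,"ay":0,"az":0,"grip":0},
    {"x":0,"y":150,"z":-130,"ax":0,"ay":0,"az":0,"grip":0},
    {"x":0,"y":150,"z":-130,"ax":0,"ay":0,"az":0,"grip":0}
  ]
}}

```text
time: 23.25
tcp_pos: [0.4971, 0.4377, 0.2025]
orientation: [-0.121, -3.137, 0.005]
contact_force: [-0.3, 0.0, -0.0]
finger_gap: 0.0008
```

Run:
```python
from meas import *
print(state()['dq'].round(3),state()['contact_force'])
for n in('top','scene'):
    c=camera(n);o,P=meas(c,zlo=.056);cv2.imwrite(f'pics/{n}5.png',c['pixels'])
    for k,v in o.items():print(n,k,v)
    for l in['glue','wax_jar','brass_weight']:
        print(l,[(np.round(d['position'],3).tolist(),round(d['confidence'],2)) for d in spot_in(n,l)][:1])
```

```text
[-0.015 -0.022 -0.01   0.003  0.001 -0.001] [-0.28210971  0.04851295 -0.04138559]
top longest ([505.3, -104.9], [32.7, 195.9], 11.2, np.float64(68.7), [65.6, 72.0], 1004, [321.0, 182.0])
top second ([562.4, 81.7], [31.8, 157.9], 175.1, np.float64(68.6), [65.4, 71.8], 736, [245.0, 160.0])
top third ([537.1, -298.8], [31.5, 117.2], 10.4, np.float64(68.7), [63.8, 71.8], 592, [397.0, 169.0])
top shortest ([483.9, 289.4], [34.1, 87.4], 178.2, np.float64(68.1), [64.3, 71.3], 453, [161.0, 191.0])
glue [([0.571, 0.001, 0.075], 0.75)]
wax_jar [([0.555, -0.182, 0.05], 0.63)]
brass_weight [([0.561, 0.082, 0.067], 0.61)]
scene longest ([509.2, -105.4], [34.1, 199.2], 11.0, np.float64(69.4), [59.7, 71.2], 653, [184.0, 184.0])
scene second ([566.0, 81.5], [33.5, 164.3], 176.1, np.float64(69.2), [59.6, 70.8], 781, [240.0, 215.0])
scene third ([541.0, -300.0], [34.7, 121.2], 10.1, np.float64(67.7), [58.2, 69.5], 385, [118.0, 172.0])
scene shortest ([486.1, 288.7], [32.5, 92.0], 174.8, np.float64(68.9), [60.2, 70.7], 421, [338.0, 217.0])
glue [([0.587, 0.0, 0.056], 0.61)]
wax_jar [([0.566, -0.186, 0.029], 0.82)]
brass_weight [([0.475, 0.19, 0.037], 0.91)]
```

View pics/top5.png

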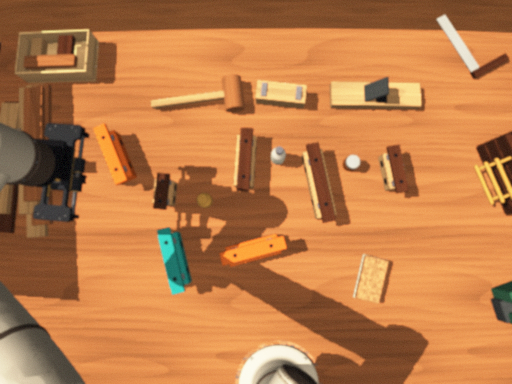

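```bash
python3 -c "
from cell import manip;print(manip.job_done())"
```

```text
the job is handed in; nothing more can be done
None
```

All four bars are pressed home in order, longest to shortest, and the job is handed in. I pressed each one at its middle with the closed fingertips, and no force reading passed 11.1 N. The clock stood at about 23 s of the 58 s allowed.

- **Bars:** in the final depth measurements the top faces are at about 68–69 mm, down from about 76–79 mm. The third bar reads 67.7 mm in one view and 68.7 mm in the other, which is within the calibration error.
- **Boxes and bystanders:** the bars' measured positions shifted by only about 1 mm, within measurement noise. The bystanders look unmoved in the last top picture. I re-measured only the glue bottle, wax jar and brass weight. The other four I judged by eye.
- **Arm:** it stands clear of everything, with a force reading near zero.
- **Disagreement:** in the last top picture the network placed the brass weight on the second bar. That is a false detection. The scene view found it where it stood, and the top picture shows it in place under the arm's shadow.

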